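# Load the thermal cycler and close it up

### The job

The 48-well plate on the tilted pipetting stand is ready to run. Slide the thermal cycler's cover back if it is in the way, then carry the plate over and set it gently, without dropping it, all the way down on the sample block, with its red A1 corner on the side of the red mark beside the block. Slide the cover fully forward over the plate with the clamp lever still up, then swing the lever all the way down; leave the bottle, jar, tip box and tube rack standing where they are.

Things in the scene. Friction and masses are not known exactly. Their poses are not given: they have to be found in the camera images.
- cycler: White bench thermal cycler, fixed, 360 deep (own x) x 200 wide (y), turned up to 0.2 rad. Origin: centre of its underside, on the bench; +x to its back, -x to its front (console), +y its left seen from the front. Its side cheeks (|y| 68 to 100, x -100 to 180) and rear deck (from x = 15) are 140 high above the bench, the rear hood (x 132 to 180) 167.
- block_top (a point): Centre of the sample block's flat top: x = -45, y = 0, height 130 in the cycler's frame. Aluminium block with 48 wells, 70.5 (x) x 50.5 (y), in an open recess (x -100 to 15, y -68 to 68) whose floor is 35 below the block's top. A red dot on the recess floor at x = 8, y = 42 marks the A1 corner (back left).
- block_seat (a point): Where the plate's origin (centre of its underside) lies when fully seated: x = -45, y = 0, height 114.5 in the cycler's frame; axes as the cycler's.
- block_a1 (a point): Where the plate's A1 point lies when seated: x = -13.5, y = 22.5, height 132.5 in the cycler's frame.
- console_mid (a point): Middle of the sloping grey console with a blue display in front of the recess: x = -140, height 95 in the cycler's frame. It rises from 75 at x = -180 to 115 at x = -100. Two dark catches for the lever, 152 high above the bench, stand on it at x = -140, y = 73 and -73.
- plate: White 48-well plate with blue wells, 80 (own x) x 60 (y) x 18 high, 40 to 85 g, rigid. Origin: centre of its underside, z out of its top. Hollow below (75 x 55, 15.5 deep): its skirt drops over the block with 2.25 play each side until its 2.5 thick top rests on it, x to the cycler's back. Starts on the stand's cradle, same heading, tilted 40 deg: its x points up the slope.
- plate_a1 (a point): The A1 well on the plate's top face, at x = 31.5, y = 22.5, z = 18 in the plate's frame; a red 7 mm square marks the corner (+x, +y) beside it.
- stand: White tilted pipetting stand, fixed, left or right of the cycler, turned up to 0.3 rad; base 130 (own x, from -60 to 70) x 90 x 8. Origin: on the bench below the cradle's middle; front to -x. The plate lies on it facing up and to the front.
- cradle (a point): Middle of the cradle's top face, 75 above the stand's origin (axes as the stand's), where the plate's origin rests. The cradle is 42 wide and rises to the back at 40 deg; both 80 mm sides of the plate overhang it by 9, free below. An 8 high lip stops the plate's lower edge; lift the plate off along its own z.
- cover (a joint): Slide of the grey heated cover along the cycler's x, m: 0 fully forward over the block, 0.12 fully back. Starts at 0.05 to 0.12; above 0.105 it is clear of the plate. About 2 N moves it, it stays where left. 100 (x) x 152 (y), 137 to 172 high above the bench; at 0 it spans x -95 to 5 in the cycler's frame, at 0.12 it spans 25 to 125.
- lever (a joint): Hinge of the clamp lever, a U-shaped bail on the cover that moves with it, rad: 0 all the way down, 1.5 upright. Starts at 1.15 to 1.5. Stiff: about 6 N at the bar swings it, it stays where left, so the cover can be pushed and pulled by the bar. Down, the bar lies 37 clear in front of the cover and well above the console.
- lever_bar (a point): Middle of the lever's bar, a blue round grip 16 thick, 100 long, along the cycler's y. For cover value c (mm) and lever value a it lies at x = -60 + c - 80 cos a, y = 0, height 160 + 80 sin a in the cycler's frame.
- lever_hinge (a point): Middle of the lever's hinge axis (along the cycler's y): x = -60 + c, y = 0, height 160 in the cycler's frame (c: cover value in mm).
- bottle: Bystander: clear bottle with blue cap, 62 across, 145 high, about 107 from the stand's origin on its -y side; origin at its base.
- jar: Bystander: amber jar with white lid, 66 across, 105 high, about 109 from the stand's origin on its +y side; origin at its base.
- tip_box: Bystander: blue tip box with clear lid, 122 x 86 x 81 high, on the other side of the cycler; origin at its base.
- tube_rack: Bystander: orange tube rack with coloured caps, 100 x 60 x 42 high, behind the tip box; origin at its base.
Things that resemble listed ones, but are neither listed nor needed, are in the scene too. There is more than one size of the plate; the one meant has the size given above.

How it is judged (in metres and radians):
On the way, in this order (a step that is already met when the one before it is completed fails the run):
1. the plate sits right down on the block, the right way round, and is let go (horizontal distance between plate and block_seat below 0.005 m and z of plate in the frame of block_seat between -0.003 and 0.003 m and horizontal distance between plate_a1 and block_a1 below 0.008 m and angle between plate's own z axis and vertical below 0.06 rad and contact force between the fingers and plate below 0.05 N), for 0.2 s.
2. the cover is fully forward over the plate, with the lever still up (value of joint cover below 0.004 m and value of joint lever above 0.8 rad), for 0.1 s.
3. the lever is all the way down with the cover still fully forward (value of joint lever below 0.06 rad and value of joint cover below 0.004 m), for 0.2 s.
At the end, for the whole second after the job is handed in: The plate is at rest, seated on the block (within 5 mm sideways and 3 mm in height, tilted less than 0.06 rad, A1 well within 8 mm of its place), the cover is within 4 mm of fully forward and the lever within 0.06 rad of fully down (all of step 3 and horizontal distance between plate and block_seat below 0.005 m and z of plate in the frame of block_seat between -0.003 and 0.003 m and horizontal distance between plate_a1 and block_a1 below 0.008 m and angle between plate's own z axis and vertical below 0.06 rad and linear speed of plate below 0.02 m/s); the robot touches nothing.
It fails at once if the bottle is moved by over 20 mm or tipped (distance of bottle from where it was at the start of the episode above 0.02 m or angle between bottle's own z axis and vertical above 0.25 rad).
It fails at once if the jar is moved by over 20 mm or tipped (distance of jar from where it was at the start of the episode above 0.02 m or angle between jar's own z axis and vertical above 0.25 rad).
It fails at once if the tip box is moved by over 20 mm or tipped (distance of tip_box from where it was at the start of the episode above 0.02 m or angle between tip_box's own z axis and vertical above 0.25 rad).
It fails at once if the tube rack is moved by over 20 mm or tipped (distance of tube_rack from where it was at the start of the episode above 0.02 m or angle between tube_rack's own z axis and vertical above 0.25 rad).
It fails at once if the plate is dropped over the block (let go, it falls at over 0.35 m/s, a fall of about 6 mm) (horizontal distance between plate and block_seat below 0.06 m and linear speed of plate above 0.35 m/s and contact force between the fingers and plate below 0.05 N).
It also fails if it takes over 62 s, if anything falls off the work surface, if the arm or the gripper's body presses on something with over 40 N, if the wrist force passes 120 N, or if a joint passes its speed limit or range.

### The arm

A 6-joint arm with a two-finger parallel gripper is mounted at the origin on the work surface. World frame = base frame: x ahead of the robot, y to its left, z up, the work surface at z = 0. Lengths are in mm, angles in rad, forces in N, time in s.
With the tool pointing down it reaches from about 400 to 825 mm from the base axis. Payload 7 kg.
Tool frame: the origin (TCP) lies at the very end of the fingers, on their centre line; the grasp point (between the pads) lies 19 mm behind it; z points along the fingers, y is the direction in which the jaws open and shut (so a half turn about z gives the same grasp; the last joint's range is limited). The gripper opens to 88 mm and grips with 3 to 60 N. Pads are 19 mm wide; open, the fingers measure 130 mm over their backs; the gripper's body (78 mm by 193 mm) begins 47 mm behind the grasp point.
Start: joints at [1.472, 0.359, 0.012, 0, -1.224, -0.288], TCP at [254.635, 625.105, 226.561] pointing down, gripper open.
Joint ranges: [-3.07, 3.07], [-1.43, 2.12], [-1.02, 1.25], [-3.03, 1.67], [-3.05, -0], [-3.03, 3.03]. Speed limits (rad/s): [2.39, 2.39, 3.01, 3.14, 3.14, 3.14].

### API

Orientations are given as a unit quaternion [x, y, z, w].
In Python, from plant import bot gives the robot as it stands. Calls block until the motion is done:
- bot.move_ptp(position, orientation): joint-space move of the TCP to a pose.
- bot.line_to(position, velocity=150, ori=None): straight line of the TCP; ori=None keeps the orientation; velocity is the mean speed in mm/s.
- bot.move_joints(angles): joint-space move.
- bot.move_gripper(opening, force=None): finger opening in mm; force is the grip in N (None keeps the last); returns when the fingers have stopped.
- bot.pause(seconds).
- bot.solve_ik(position, orientation): joint angles nearest the present ones, or None.
- bot.read_state(): the state.
- bot.camera(name): name is "scene" or "side" or "wrist"; returns the picture (384x512x3 uint8, red, green, blue); there is no depth.
- bot.get_calibration(name): a dict with "fx", "fy", "cx", "cy" (pixels), "view" (4x4, takes a point from world to camera coordinates); the wrist camera has in their place "T_tool_cam" (4x4, takes a point from camera to tool coordinates, whose origin is the TCP and whose axes are the flange's). Camera axes: x right, y up, looking along -z (the intrinsics and any distortion apply to the point x, -y, -z); pixel columns grow to the right and rows downward; lengths in mm; the calibration is good to about 2 mm. A picture is of the moment at which its call begins: read the wrist's pose just before it. get_calibration takes no time and is no camera call.
A pose or a line that the arm cannot do raises bot.Unreachable and nothing moves.
- bot.close_job(): hands the job in, once; it reports no verdict.
The state is a dict: "t": time; "joint_pos": joint angles; "qvel": joint speeds; "tau": joint torques, N m; "tcp_pos": TCP position; "eef_rot": TCP orientation; "contact_force": force on the tool from outside, world axes, zero at the start; "moment": the same for the moment, N m; "width": finger opening in mm.
Only numpy, scipy, OpenCV 4.12 (cv2) and the standard library are available. Lean on these libraries where they do the work, as an engineer would, in place of code of your own. Each camera call takes 0.05 s, during which the arm holds its last target. There are 200 camera calls.

## Working session

There is one attempt and no reset: what is moved stays moved. The work goes in short steps, each a Python script; the robot and the scene stay as the last script left them, time stands still between calls to the robot, and variables do not carry over. Pictures are saved under pics/ and viewed, on a budget of 10 in all, crops included, one or two more only if the job needs it, and the job is handed in when it is done.

```bash
ls; mkdir -p pics; python3 - <<'E'
from plant import bot
import cv2,numpy as np
s=bot.read_state(); print(s['t'],s['tcp_pos'],s['eef_rot'],s['width'])
for n in ('scene','side','wrist'):
    im=bot.camera(n); cv2.imwrite(f'pics/{n}0.png',im[:,:,::-1]); print(n,bot.get_calibration(n))
a=cv2.imread('pics/scene0.png');b=cv2.imread('pics/side0.png')
E
```

```text
pics
0.0 [254.46969234 624.6698859  225.63345086] [ 9.81338587e-01 -1.92286018e-01 -1.13329289e-04  8.07659510e-04] 87.64760088497542
scene {'fx': 352.05886502975113, 'fy': 352.05886502975113, 'cx': 258.50316917198523, 'cy': 192.0333945170743, 'view': array([[-8.16437538e-01,  5.77239771e-01,  1.49664086e-02,
         4.02338078e+02],
       [-4.51313823e-01, -6.54069444e-01,  6.07049418e-01,
         1.49725903e+02],
       [ 3.60202138e-01,  4.88863385e-01,  7.94523134e-01,
        -1.41080844e+03],
       [ 0.00000000e+00,  0.00000000e+00,  0.00000000e+00,
         1.00000000e+00]])}
side {'fx': 351.3648890168128, 'fy': 351.3648890168128, 'cx': 255.27132338670037, 'cy': 191.35593117641565, 'view': array([[ 9.07260981e-01, -4.20568042e-01, -1.84960238e-04,
        -4.43962970e+02],
       [ 2.58396974e-01,  5.57073983e-01,  7.89239876e-01,
        -2.04182866e+02],
       [-3.31826033e-01, -7.16094338e-01,  6.14084997e-01,
        -8.74705659e+02],
       [ 0.00000000e+00,  0.00000000e+00,  0.00000000e+00,
         1.00000000e+00]])}
wrist {'fx': 294.4373166385067, 'fy': 294.4373166385067, 'cx': 256.81075258494684, 'cy': 192.60044288879163, 'T_tool_cam': array([[ 1.93791459e-04,  9.64096217e-01,  2.65553096e-01,
         7.06579854e+01],
       [ 9.99999929e-01, -2.72574491e-04,  2.59822201e-04,
        -3.05916483e-01],
       [ 3.22876601e-04,  2.65553027e-01, -9.64096201e-01,
        -1.58923685e+02],
       [ 0.00000000e+00,  0.00000000e+00,  0.00000000e+00,
         1.00000000e+00]])}
```

View pics/scene0.png

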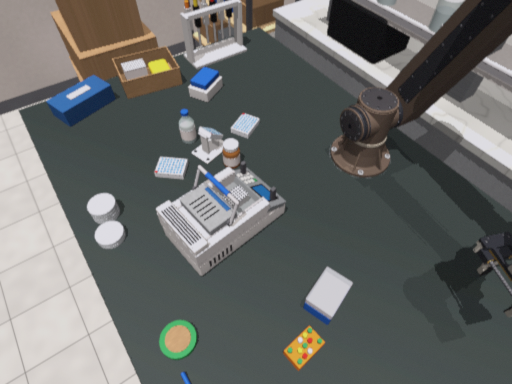

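View pics/side0.png

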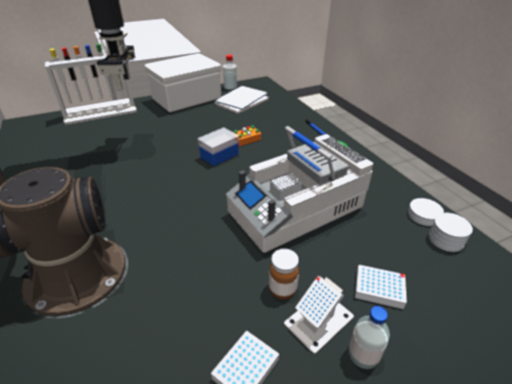

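The scene view shows the cycler at (220,215), with the cover part-back and the lever up. The stand with its plate is at (208,145), between the bottle (187,127) and the jar (231,150). 

Candidates for the plate:
- Tilted plate on the stand: scene (210,132), side (318,300).
- Flat plate: scene (171,168), side (382,285).
- Flat plate: scene (245,125), side (245,362).

By the description I choose the tilted one on the cradle.

```bash
cat > h.py <<'E'
import numpy as np, cv2
from plant import bot
from scipy.spatial.transform import Rotation as R
def cam(name, st=None):
    c=bot.get_calibration(name); K=(c['fx'],c['fy'],c['cx'],c['cy'])
    if name=='wrist':
        T=np.eye(4); T[:3,:3]=R.from_quat(st['eef_rot']).as_matrix(); T[:3,3]=st['tcp_pos']
        return K, T@np.array(c['T_tool_cam'])
    return K, np.linalg.inv(np.array(c['view']))
def ray(C,uv):
    (fx,fy,cx,cy),T=C; d=T[:3,:3]@np.array([(uv[0]-cx)/fx,-(uv[1]-cy)/fy,-1]); return T[:3,3],d/np.linalg.norm(d)
def onz(C,uv,z):
    o,d=ray(C,uv); return o+d*(z-o[2])/d[2]
def tri(obs):
    A=np.zeros((3,3));b=np.zeros(3);L=[]
    for C,uv in obs:
        o,d=ray(C,uv);P=np.eye(3)-np.outer(d,d);A+=P;b+=P@o;L.append((o,P))
    x=np.linalg.solve(A,b); return x,max(np.linalg.norm(P@(x-o)) for o,P in L)
def proj(C,p):
    (fx,fy,cx,cy),T=C; q=np.linalg.inv(T)@np.append(p,1); return np.array([cx-fx*q[0]/q[2], cy+fy*q[1]/q[2]])
def down(yaw,tilt=None):  # tool z down, tool y axis (jaws) at yaw+90deg i.e. tool x along yaw
    x=np.array([np.cos(yaw),np.sin(yaw),0]);z=np.array([0,0,-1.]);return R.from_matrix(np.c_[x,np.cross(z,x),z]).as_quat()
def snap(name,fn):
    st=bot.read_state(); im=bot.camera(name)[:,:,::-1].copy(); cv2.imwrite(f'pics/{fn}.png',im); np.save(f'pics/{fn}.npy',np.r_[st['tcp_pos'],st['eef_rot']]); return im,cam(name,st)
def load(fn):
    a=np.load(f'pics/{fn}.npy'); return cv2.imread(f'pics/{fn}.png'), cam('wrist',dict(tcp_pos=a[:3],eef_rot=a[3:]))
E
python3 - <<'E'
from h import *
S,D=cam('scene'),cam('side')
for n,a,b,z in [('jar lid',(231,145),(285,258),105),('bottle cap',(184,112),(378,314),145),('stand base',(208,150),(319,316),8),('tip box',(329,290),(218,138),81),
 ('plate',(210,132),(320,300),90),('display',(263,191),(250,193),97),('barend1',(198,172),(288,127),None),('barend2',(230,206),(320,152),None)]:
    x,e=tri([(S,a),(D,b)]); print(n,x.round(),round(e,1), onz(S,a,z).round() if z else '',onz(D,b,z).round() if z else '')
for yaw in (0,1,-.6,-1.57): print(yaw, [bot.solve_ik([520,0,430],down(yaw)) is not None])
print(R.from_quat(bot.read_state()['eef_rot']).as_matrix().round(2))
E
```

```text
jar lid [ 445. -249.  101.] 2.0 [ 445. -244.  105.] [ 445. -253.  105.]
bottle cap [ 516. -464.  139.] 0.5 [ 518. -457.  145.] [ 513. -466.  145.]
stand base [ 483. -358.    4.] 3.7 [ 488. -356.    8.] [ 478. -358.    8.]
tip box [511. 366.  75.] 0.4 [513. 368.  81.] [509. 356.  81.]
plate [ 465. -366.   85.] 0.2 [ 467. -361.   90.] [ 462. -369.   90.]
display [471.  -6. 103.] 0.7 [469. -10.  97.] [474.   1.  97.]
barend1 [624. -25. 283.] 49.4  
barend2 [651.   8. 181.] 38.1  
0 [True]
1 [True]
-0.6 [True]
-1.57 [True]
[[ 0.93 -0.38 -0.  ]
 [-0.38 -0.93 -0.  ]
 [ 0.    0.   -1.  ]]
```

```bash
python3 - <<'E'
from h import *
def tilt(psi,sgn,t):
    Z=R.from_euler('z',psi).as_matrix(); z=np.array([np.sin(t),0,-np.cos(t)]); y=np.array([0,sgn,0.]); return R.from_matrix(Z@np.c_[np.cross(y,z),y,z]).as_quat()
t=np.radians(40)
for s in (1,-1):
    for n,p,psi,tt in [('over cyc',[560,-20,300],0,0),('seat',[560,-20,110],.0,0),('over stand',[480,-357,200],.3,0),('grasp',[465,-362,72],.3,t),('off',[400,-380,150],.3,t),('bar',[600,-20,230],0,0),('bar-fwd',[500,-20,230],0,0)]:
        q=bot.solve_ik(p,tilt(psi,s,tt)); print(s,n,None if q is None else np.round(q,2))
E
```

```text
1 over cyc [ 0.31  0.13 -0.13  0.   -1.32 -1.88]
1 seat [ 0.31  0.28 -0.4   0.   -0.9  -1.88]
1 over stand [-0.31  0.25 -0.2   0.   -1.12 -0.96]
1 grasp [-0.84  0.35 -0.31 -0.92 -0.82  0.19]
1 off [-0.94  0.21 -0.29 -0.82 -0.98  0.11]
1 bar [ 0.29  0.23 -0.15  0.   -1.18 -1.86]
1 bar-fwd [ 0.35  0.07 -0.36  0.   -1.15 -1.92]
-1 over cyc [ 0.31  0.13 -0.13  0.   -1.32  1.26]
-1 seat [ 0.31  0.28 -0.4   0.   -0.9   1.26]
-1 over stand [-0.31  0.25 -0.2   0.   -1.12  2.18]
-1 grasp [-0.84  0.35 -0.31 -0.92 -0.82 -2.95]
-1 off [-0.94  0.21 -0.29 -0.82 -0.98 -3.03]
-1 bar [ 0.29  0.23 -0.15  0.   -1.18  1.28]
-1 bar-fwd [ 0.35  0.07 -0.36  0.   -1.15  1.22]
```

```bash
cat >> h.py <<'E'
def tilt(psi,t=0,sgn=1):
    Z=R.from_euler('z',psi).as_matrix(); z=np.array([np.sin(t),0,-np.cos(t)]); y=np.array([0,sgn,0.]); return R.from_matrix(Z@np.c_[np.cross(y,z),y,z]).as_quat()
E
python3 - <<'E'
from h import *
bot.move_ptp([560,-20,300],tilt(0)); snap('wrist','c1')
bot.move_ptp([450,-300,260],tilt(.3)); snap('wrist','s1')
bot.move_ptp([440,-360,210],tilt(.3)); snap('wrist','s2')
print(bot.read_state()['t'])
a=[cv2.imread(f'pics/{n}.png') for n in ('c1','s2')]
cv2.imwrite('pics/v1.png',cv2.resize(np.hstack(a),(800,300)))
E
```

```text
4.4083
```

View pics/c1.png

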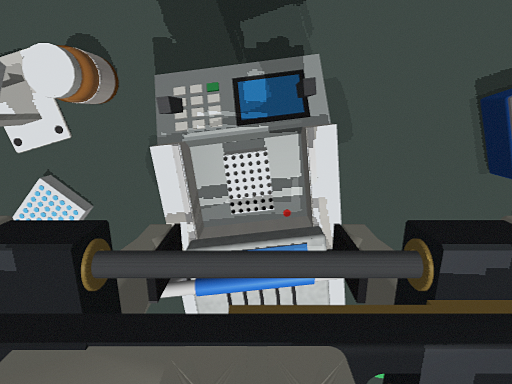

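View pics/s2.png

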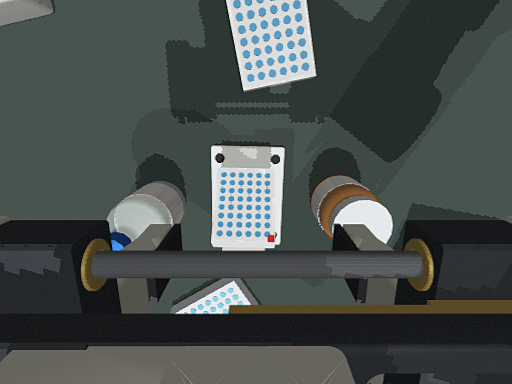

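c1 shows the block's hole grid spanning (225–272, 150–215), the red dot at (287,213), catches at (172,104) and (307,87), and the jar at (52,70). s2 shows the target plate on the stand with wells spanning (220–272, 172–238) and its red A1 square at (271,238). It stands between the bottle (145,210) and the jar (360,215). Decoys are at (272,40) and (215,300). Next I'll fit the well grids.

```bash
cat >> h.py <<'E'
from scipy.optimize import least_squares
GX,GY=np.meshgrid(np.arange(8)*9-31.5,np.arange(6)*9-22.5,indexing='ij'); G=np.c_[GX.ravel(),GY.ravel()]
def blobs(mask,roi,amin=4,amax=90):
    m=np.zeros_like(mask); x0,y0,x1,y1=roi; m[y0:y1,x0:x1]=mask[y0:y1,x0:x1]
    n,_,s,c=cv2.connectedComponentsWithStats(m,connectivity=4); return c[1:][(s[1:,4]>=amin)&(s[1:,4]<=amax)]
def bluemask(im):
    h=cv2.cvtColor(im,cv2.COLOR_BGR2HSV); return cv2.inRange(h,(90,60,60),(125,255,255))
def assign(c,corners): # grid index via homography of the 4 corner wells, order (-,-),(+,-),(+,+),(-,+)
    H=cv2.getPerspectiveTransform(np.float32(corners),np.float32([(0,0),(7,0),(7,5),(0,5)]))
    g=cv2.perspectiveTransform(c[None].astype(np.float32),H)[0]; i=g.round(); ok=(abs(g-i).max(1)<.3)&(i>=0).all(1)&(i<=[7,5]).all(1)
    return i[ok]*9-[31.5,22.5], c[ok]
def corners(c):  # grids seen with tool x toward -x: image down = +x, image right = +y
    s=c.sum(1);d=c[:,0]-c[:,1]; return [c[s.argmin()],c[d.argmin()],c[s.argmax()],c[d.argmax()]]
E
python3 - <<'E'
from h import *
for n,roi in (('s2',(210,168,282,245)),('s1',(0,0,512,384))):
    im,C=load(n); c=blobs(bluemask(im),roi); print(n,len(c)); 
    if n=='s1':
        # predicted region of the tilted plate
        pc=proj(C,[465,-362,89]); print(pc)
im,C=load('c1'); g=cv2.cvtColor(im,cv2.COLOR_BGR2GRAY); c=blobs(cv2.inRange(g,0,85),(220,146,277,219),2,40); print('block',len(c)); 
print(np.array(corners(c)).round(1).tolist())
obj,uv=assign(c,corners(c)); print(len(obj))
P=np.array([onz(C,u,130)[:2] for u in uv])
f=lambda v:(R.from_euler('z',v[2]).as_matrix()[:2,:2]@obj.T+v[:2,None]-P.T).ravel()
r=least_squares(f,[570,-20,0],x_scale=[1,1,.01]); print('block',r.x,np.sqrt(np.mean(r.fun**2)))
# scale check
A=np.linalg.lstsq(np.c_[obj,np.ones(len(obj))],P,rcond=None)[0]; print(A.round(3))
h=cv2.cvtColor(im,cv2.COLOR_BGR2HSV); red=cv2.inRange(h,(0,120,90),(8,255,255))
k=blobs(red,(270,200,310,225),4,200); Rm=R.from_euler('z',r.x[2]).as_matrix()[:2,:2]
for u in k: print('dot',u,Rm.T@(onz(C,u,95)[:2]-r.x[:2]), 'exp 53,42')
im,C=load('s2'); c=blobs(bluemask(im),(210,168,282,245)); obj,uv=assign(c,corners(c)); print('plate n',len(obj))
def model(v,tt=np.radians(40)):
    Rm=R.from_euler('z',v[2]).as_matrix()@R.from_euler('y',-tt).as_matrix()
    return (Rm@np.c_[obj,np.full(len(obj),18)].T).T+[v[0],v[1],v[3] if len(v)>3 else 75.]
f=lambda v:np.ravel([proj(C,p)-u for p,u in zip(model(v),uv)])
r=least_squares(f,[465,-360,.3],x_scale=[1,1,.01]); print('plate',r.x,np.sqrt(np.mean(r.fun**2)))
r=least_squares(f,[*r.x,75],x_scale=[1,1,.01,1]); print('plate free z',r.x,np.sqrt(np.mean(r.fun**2)))
E
```

```text
s2 48
s1 107
[200.13404975 172.36232093]
block 57
[[228.5, 153.0], [232.6, 211.1], [271.4, 206.6], [262.8, 148.9]]
16
block [ 5.66158242e+02 -2.81144652e+01  1.20441789e-01] 1.8474132253205586
[[ 1.08100e+00  1.23000e-01]
 [-1.14000e-01  9.63000e-01]
 [ 5.65059e+02 -2.81150e+01]]
dot [286.5 212.5] [54.76737485 42.12260648] exp 53,42
plate n 48
plate [ 4.69056621e+02 -3.63211519e+02  2.76586554e-01] 0.10310007925817341
plate free z [ 4.69129464e+02 -3.63199684e+02  2.76574275e-01  7.47683569e+01] 0.10207070746919239
```

```bash
python3 - <<'E'
from h import *
im,C=load('c1'); g=cv2.cvtColor(im,cv2.COLOR_BGR2GRAY)
# seeded refine: dark centroid around each predicted hole, with outlier rejection
v=np.array([566.,-28,.12])
for it in range(4):
    Rm=R.from_euler('z',v[2]).as_matrix()[:2,:2]; O=[];U=[]
    for o in G:
        p=proj(C,[*(Rm@o+v[:2]),130]); x,y=p.round().astype(int)
        w=g[y-3:y+4,x-3:x+4].astype(float); wt=np.clip(np.percentile(w,80)-20-w,0,None); yy,xx=np.mgrid[y-3:y+4,x-3:x+4]
        if wt.sum()>60: O.append(o);U.append([(wt*xx).sum()/wt.sum(),(wt*yy).sum()/wt.sum()])
    O=np.array(O);P=np.array([onz(C,u,130)[:2] for u in U])
    f=lambda v:(R.from_euler('z',v[2]).as_matrix()[:2,:2]@O.T+v[:2,None]-P.T).ravel()
    r=least_squares(f,v,x_scale=[1,1,.01],loss='soft_l1'); v=r.x; print(len(O),v,np.median(abs(f(v))))
A=np.linalg.lstsq(np.c_[O,np.ones(len(O))],P,rcond=None)[0]; print(A.round(3))
h=cv2.cvtColor(im,cv2.COLOR_BGR2HSV); red=cv2.inRange(h,(0,120,90),(8,255,255)); u=blobs(red,(270,200,310,225),4,200)[0]
Rm=R.from_euler('z',v[2]).as_matrix()[:2,:2]; print('dot',Rm.T@(onz(C,u,95)[:2]-v[:2]),'exp 53 42')
for u,y in (((172,104),-73),((307,87),73)): print('catch',Rm.T@(onz(C,u,152)[:2]-v[:2]),'exp -95',y)
org=v[:2]+Rm@[45,0]
for n,roi in (('scene',(190,165,240,212)),('side',(280,120,330,158))):
    b=cv2.imread(f'pics/{n}0.png'); hh=cv2.cvtColor(b,cv2.COLOR_BGR2HSV); m=cv2.inRange(hh,(105,150,90),(120,255,255)); x0,y0,x1,y1=roi
    n_,l,s,c=cv2.connectedComponentsWithStats(m[y0:y1,x0:x1]); k=1+s[1:,4].argmax(); ctr=c[k]+[x0,y0]
    K=cam(n); o,d=ray(K,ctr); nn=np.array([-Rm[1,0]*0+Rm[0,1],Rm[1,1],0]); t=((np.r_[org,0]-o)@nn)/(d@nn); p=o+t*d
    print(n,ctr,s[k],'x,h in cycler',(Rm.T@(p[:2]-org))[0],p[2])
E
```

```text
48 [ 5.67364428e+02 -2.80777726e+01  1.21650174e-01] 0.13380778676275895
48 [ 5.67524811e+02 -2.80850980e+01  1.21677608e-01] 0.09916736552338534
48 [ 5.67556160e+02 -2.80855364e+01  1.22205134e-01] 0.11050195348758507
48 [ 5.67556160e+02 -2.80855364e+01  1.22205134e-01] 0.11050195347831959
[[ 1.00100e+00  1.23000e-01]
 [-1.24000e-01  1.00800e+00]
 [ 5.67558e+02 -2.80880e+01]]
dot [53.45054749 42.16766198] exp 53 42
catch [-94.8728848  -64.16302078] exp -95 -73
catch [-94.62766911  70.7975316 ] exp -95 73
scene [216.408 183.152] [ 15   7  24  23 125] x,h in cycler 17.477662947669376 241.01774060392938
side [305.32167832 139.99300699] [ 14  11  25  19 143] x,h in cycler 11.80591749714667 239.6598210030814
```

```bash
cat >> h.py <<'E'
YC=0.1222; RC=R.from_euler('z',YC).as_matrix()[:2,:2]; BLK=np.array([567.56,-28.09]); ORG=BLK+RC@[45,0]
def cyc(x,y,z): return [*(ORG+RC@[x,y]),z]
def incyc(p): return np.r_[RC.T@(np.array(p)[:2]-ORG),p[2]]
def F(): 
    f=bot.read_state()['contact_force']; return np.r_[RC.T@f[:2],f[2]]
E
python3 - <<'E'
from h import *
bot.line_to([440,-330,290],300)
bot.move_gripper(0,20)
bot.move_ptp(cyc(-40,0,290),tilt(YC)); bot.line_to(cyc(-40,0,226),150)
f0=F(); print(f0.round(1),bot.read_state()['width'])
x=-20; bot.line_to(cyc(x,0,226),100)
while x<52:
    x+=4; bot.line_to(cyc(x,0,226),60); f=F()-f0; print(x,f.round(1),incyc(bot.read_state()['tcp_pos']).round(1))
    if abs(f[0])>8: break
print(bot.read_state()['t']); snap('side','side1')
E
```

```text
[-0.9  0.7  0. ] 0.7746997390614282
-16 [ 1.2 -1.5 -0.4] [-16.    0.  226.1]
-12 [ 1.4 -0.9  0.3] [-11.9   0.  226. ]
-8 [ 0.5 -0.4  0.3] [ -7.8   0.  225.9]
-4 [ 0.1 -0.9  0.3] [ -3.8   0.  225.9]
0 [ 1.4 -0.3 -0.5] [ 2.000e-01 -0.000e+00  2.259e+02]
4 [ 0.6 -0.9 -0.4] [  4.3  -0.  225.9]
8 [ 0.  -1.   0.6] [  8.4  -0.  225.9]
12 [-1.5 -0.4  0.4] [ 12.1  -0.  225.9]
16 [-6.1 -0.2  5. ] [ 1.490e+01 -2.000e-01  2.263e+02]
20 [-7.8 -0.5  6.4] [ 18.8  -0.4 226.7]
24 [-6.3 -0.3  5.5] [ 23.   -0.5 226.7]
28 [-5.4 -1.3  5.2] [ 27.2  -0.5 226.7]
32 [-5.9 -1.1  4.8] [ 31.4  -0.5 226.6]
36 [-4.9 -1.2  3.8] [ 35.4  -0.5 226.7]
40 [-18.4   0.5  12.7] [ 35.7  -0.6 226.6]
12.1917
```

```bash
python3 - <<'E'
from h import *
bot.line_to(cyc(10,0,226),100); bot.line_to(cyc(-40,0,300),200)
snap('wrist','c2'); snap('side','side2'); a=cv2.imread('pics/c2.png')[:, :]; b=cv2.imread('pics/side2.png')[100:260,210:390]
cv2.imwrite('pics/v2.png',np.hstack([cv2.resize(a,(400,300)),cv2.resize(b,(337,300))]))
hh=cv2.cvtColor(cv2.imread('pics/side2.png'),cv2.COLOR_BGR2HSV); m=cv2.inRange(hh,(105,150,90),(120,255,255))[105:175,275:350]
n,l,s,c=cv2.connectedComponentsWithStats(m); print(s,c+[275,105])
for k in range(1,n):
    if s[k,4]>60:
        o,d=ray(cam('side'),c[k]+[275,105]); nn=np.r_[RC[:,1],0]; t=((np.r_[ORG,0]-o)@nn)/(d@nn); print(incyc(o+t*d))
print(bot.read_state()['t'])
E
```

```text
[[   0    0   75   70 5001]
 [  30   18   26   21  199]
 [  25   46   24   17   50]] [[311.82043591 139.58188362]
 [316.67839196 132.46231156]
 [311.34       159.32      ]]
[ 4.84686379e+01 -9.11969292e-15  2.51288550e+02]
13.3917
```

View pics/v2.png

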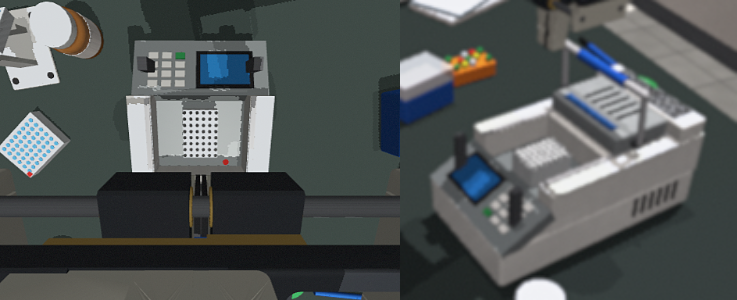

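c2 and the side view show the cover fully back with the lever upright, and the whole block and red dot are clear. Now the grasp.

```bash
cat >> h.py <<'E'
PS=0.2766; PP=np.array([469.1,-363.2,74.9]); T40=np.radians(40)
RP=R.from_euler('z',PS).as_matrix()@R.from_euler('y',-T40).as_matrix()
def pl(x,y,z): return list(PP+RP@[x,y,z])
D=-10; ZT=-6
E
python3 - <<'E'
from h import *
q=tilt(PS,T40)
bot.move_gripper(74,25)
bot.move_ptp(pl(D,0,ZT+150),q); bot.line_to(pl(D,0,ZT+40),200); bot.line_to(pl(D,0,ZT),60)
s=bot.read_state(); print(s['contact_force'],s['tcp_pos'])
bot.move_gripper(50,25); s=bot.read_state(); print(s['width'],s['contact_force'],s['t'])
snap('side','side3')
bot.line_to(pl(D,0,ZT+10),40); s=bot.read_state(); print(s['width'],s['contact_force'])
bot.line_to(pl(D,0,ZT+150),200); snap('wrist','h1'); snap('side','side4'); print(bot.read_state()['width'],bot.read_state()['t'])
a=cv2.imread('pics/h1.png'); b=cv2.imread('pics/side4.png')[180:384,200:456]
cv2.imwrite('pics/v3.png',np.hstack([cv2.resize(a,(400,300)),cv2.resize(b,(376,300))]))
E
```

```text
[ 0.39720646 -0.19285274  0.03730297] [ 465.45483181 -364.28544793   63.82426113]
60.038902687674884 [-0.30617483  0.13829555  2.70403053] 18.2083
59.60098567969522 [-0.58619959 -0.34578757 -0.58449294]
59.72080017537015 19.6083
```

View pics/v3.png

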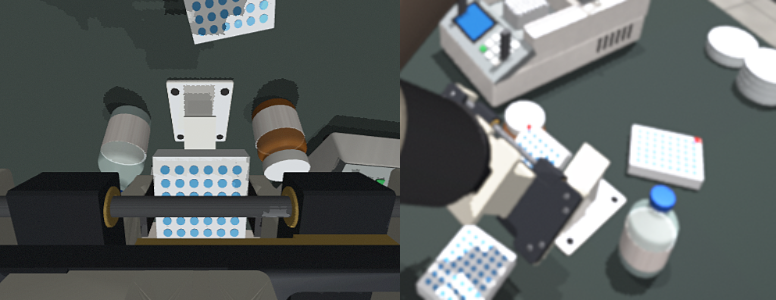

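h1 shows the plate square in the jaws, with its first wells at about (210,218) in full-size pixels. The stand is empty, and the bottle and jar are undisturbed. Next I'll measure the plate in the tool frame and re-measure the block from c2.

```bash
cat >> h.py <<'E'
def inhand(fn):
    im,_=load(fn); c=bot.get_calibration('wrist'); C=((c['fx'],c['fy'],c['cx'],c['cy']),np.array(c['T_tool_cam']))
    b=blobs(bluemask(im),(195,195,325,312),40,400)
    mod=lambda v,o:(R.from_euler('xyz',v[3:]).as_matrix()@np.diag([-1,1,-1.])@np.c_[o,np.full(len(o),18)].T).T+v[:3]
    v=np.array([D,0,ZT,0,0,0.])
    for it in range(5):
        pr=np.array([proj(C,p) for p in mod(v,G)]); d=np.linalg.norm(pr[:,None]-b[None],axis=2); j=d.argmin(0); ok=d.min(0)<(8,7,5,3,2.5)[it]
        o,u=G[j[ok]],b[ok]
        f=lambda w:np.r_[np.ravel([proj(C,p)-q for p,q in zip(mod(w,o),u)]),w[3]/.01,(w[2]-ZT)/2,w[4]/.05]
        r=least_squares(f,v,x_scale=[1,1,1,.01,.01,.01]); v=r.x
    print('inhand',ok.sum(),'of',len(b),v.round(3),'rms',np.sqrt(np.mean(r.fun**2)).round(2)); return v
def block(fn,v=(567.56,-28.09,.1222),show=True):
    im,C=load(fn); g=cv2.cvtColor(im,cv2.COLOR_BGR2GRAY); v=np.array(v)
    for it in range(3):
        Rm=R.from_euler('z',v[2]).as_matrix()[:2,:2]; O=[];U=[]
        for o in G:
            x,y=proj(C,[*(Rm@o+v[:2]),130]).round().astype(int); w=g[y-3:y+4,x-3:x+4].astype(float); wt=np.clip(np.percentile(w,80)-20-w,0,None); yy,xx=np.mgrid[y-3:y+4,x-3:x+4]
            if wt.sum()>60: O.append(o);U.append([(wt*xx).sum()/wt.sum(),(wt*yy).sum()/wt.sum()])
        O=np.array(O);P=np.array([onz(C,u,130)[:2] for u in U])
        f=lambda v:(R.from_euler('z',v[2]).as_matrix()[:2,:2]@O.T+v[:2,None]-P.T).ravel()
        v=least_squares(f,v,x_scale=[1,1,.01],loss='soft_l1').x
    print('block',len(O),v.round(4),np.median(abs(f(v))).round(2)); return v
E
python3 - <<'E'
from h import *
block('c1');block('c2');inhand('h1')
E
```

```text
block 48 [ 5.681941e+02 -2.805840e+01  1.215000e-01] 0.13
block 48 [ 5.68054e+02 -2.80109e+01  1.20700e-01] 0.09
inhand 30 of 30 [-1.0036e+01  8.4000e-01 -5.7610e+00  0.0000e+00 -1.5000e-02  1.0000e-03] rms 0.71
```

```bash
sed -i 's/^YC=.*/YC=0.121; RC=R.from_euler("z",YC).as_matrix()[:2,:2]; BLK=np.array([568.1,-28.05]); ORG=BLK+RC@[45,0]/' h.py
echo 'TX,TY=-45-10.04,-.84' >> h.py
python3 - <<'E'
from h import *
p=pl(D,0,ZT+150); bot.line_to([p[0],p[1]+40,270],300)
bot.move_ptp(cyc(TX,TY,230),tilt(YC)); bot.pause(.2); f0=F()
snap('wrist','h2'); inhand('h2')
bot.line_to(cyc(TX,TY,130),150); bot.pause(.2); snap('side','side5'); print((F()-f0).round(1))
for z in (127,125,123,121):
    bot.line_to(cyc(TX,TY,z),20); f=F()-f0; print(z,f.round(1),incyc(bot.read_state()['tcp_pos']).round(1))
    if f[2]>5: break
print(bot.read_state()['t'],bot.read_state()['width'])
E
```

```text
inhand 30 of 30 [-9.313  0.728 -5.605  0.    -0.016  0.   ] rms 0.71
[ 0.1  0.4 -1.3]
127 [ 0.3  0.3 -0.8] [-55.2  -0.8 126.8]
125 [-0.4 -1.5 -0.5] [-55.1  -0.8 124.8]
123 [-0.4  0.4 -0. ] [-55.1  -0.9 122.8]
121 [-0.8 -0.3 -1.4] [-55.2  -0.9 120.8]
23.9 59.74816378188069
```

It went onto the block without resistance: the underside is about 3.5 mm below the block top. I'll continue down with the 0.7 mm re-measured correction.

```bash
python3 - <<'E'
from h import *
TX=-54.5; f0=F()
for z in (118,115,112,110,109,108.5,108,107.5,107):
    bot.line_to(cyc(TX,TY,z),20); f=F()-f0; print(z,f.round(1),incyc(bot.read_state()['tcp_pos']).round(1))
    if f[2]>5: break
bot.pause(.2); snap('wrist','h3'); inhand('h3')
snap('side','side6'); cv2.imwrite('pics/v4.png',cv2.resize(cv2.imread('pics/side6.png')[120:260,210:400],(760,560),interpolation=cv2.INTER_CUBIC))
print(bot.read_state()['t'])
E
```

```text
118 [ 1.7 -0.   0.9] [-54.6  -0.9 117.8]
115 [0.4 0.3 0.1] [-54.6  -0.8 114.8]
112 [ 0.9 -1.1  0.1] [-54.6  -0.8 111.8]
110 [ 0.5 -0.1  0.8] [-54.5  -0.8 109.9]
109 [-2.5  1.6  7.9] [-54.5  -0.9 109.8]
inhand 30 of 30 [-9.319  0.745 -5.619  0.    -0.016 -0.   ] rms 0.7
25.6
```

View pics/v4.png

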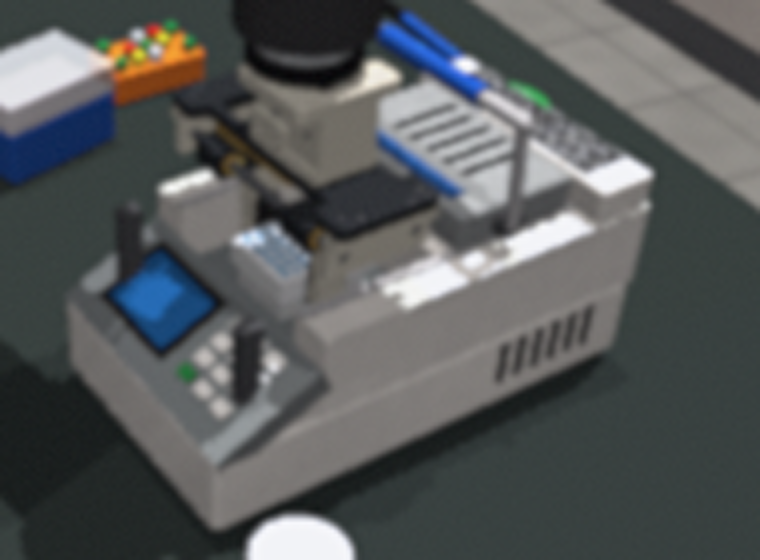

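The plate is down on the block: contact came at an underside height of about 115 (114.5 expected) with 8 N. Now releasing it and checking.

```bash
python3 - <<'E'
from h import *
TX=-54.5
bot.move_gripper(66,5); bot.pause(.3); s=bot.read_state(); print(s['width'])
z=s['tcp_pos'][2]; bot.line_to(cyc(TX,TY,z+30),60); bot.line_to(cyc(-70,TY,260),250); bot.line_to(cyc(-60,0,300),200); bot.pause(.1)
im,C=snap('wrist','p1'); c=blobs(bluemask(im),(180,90,320,222),6,90); print(len(c))
obj,uv=assign(c,corners(c)); P=np.array([onz(C,u,132.5) for u in uv])
f=lambda v:(R.from_euler('z',v[2]).as_matrix()[:2,:2]@obj.T+v[:2,None]-P[:,:2].T).ravel()
r=least_squares(f,[*BLK,YC],x_scale=[1,1,.01]); print(len(obj),r.x,'rms',np.sqrt(np.mean(r.fun**2)),'err cyc',RC.T@(r.x[:2]-BLK))
def model(v): return (R.from_rotvec([v[3],v[4],v[5]]).as_matrix()@np.c_[obj,np.full(len(obj),18)].T).T+v[:3]
g=lambda v:np.ravel([proj(C,p)-u for p,u in zip(model(v),uv)])
r=least_squares(g,[*BLK,114.5,0,0,YC],x_scale=[1,1,1,.01,.01,.01]); print('6dof',r.x.round(3),np.sqrt(np.mean(r.fun**2)))
print(bot.read_state()['t'])
E
```

```text
66.00711271786555
48
48 [ 5.68147097e+02 -2.81576281e+01  1.20745378e-01] rms 0.1181472502258314 err cyc [ 0.03376137 -0.11252601]
6dof [ 5.68183e+02 -2.83210e+01  1.14670e+02 -9.00000e-03 -4.00000e-03
  1.20000e-01] 0.0967956410704502
28.1
```

View pics/p1.png

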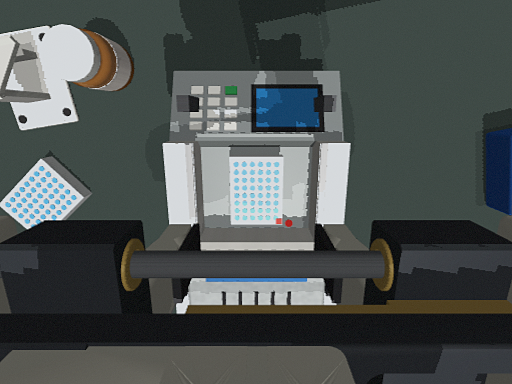

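Seated: the grid fit puts the plate within 0.15 mm of the block, underside 114.7, yaw 0.1207 against 0.121. The red corner at (279,221) is beside the red dot (289,223). Now I'll grip the bar with the jaws along cycler x and pull the cover forward.

```bash
python3 - <<'E'
from h import *
qs=[q for q in (tilt(YC+np.pi/2),tilt(YC-np.pi/2)) if bot.solve_ik(cyc(52,0,225),q) is not None and bot.solve_ik(cyc(-140,0,145),q) is not None]
q=min(qs,key=lambda q:abs(bot.solve_ik(cyc(52,0,320),q)-bot.read_state()['joint_pos']).max()); np.save('q.npy',q)
print(len(qs),np.round(bot.solve_ik(cyc(52,0,320),q),2))
bot.move_gripper(70,12); bot.line_to(cyc(-40,0,320),200); bot.move_ptp(cyc(52,0,320),q); bot.pause(.1); f0=F()
bot.line_to(cyc(52,0,275),200)
for z in (265,255,245,235,226):
    bot.line_to(cyc(52,0,z),80); f=F()-f0
    if f[2]>4: print('touch',z,f); break
bot.move_gripper(8,12); s=bot.read_state(); print(s['width'],(F()-f0).round(1),incyc(s['tcp_pos']).round(1),s['t'])
E
```

```text
2 [ 0.27  0.3   0.14  0.   -1.41 -0.15]
15.660795509237671 [ 1.3  0.1 -0.2] [ 52.3   0.  226. ] 32.9
```

```bash
python3 - <<'E'
from h import *
f0=F(); x=52
bot.line_to(cyc(0,0,226),60); print((F()-f0).round(1),bot.read_state()['width'])
bot.line_to(cyc(-60,0,226),60); print((F()-f0).round(1),bot.read_state()['width'])
for x in (-63,-66,-68,-69,-70,-71,-72,-73,-75,-77):
    bot.line_to(cyc(x,0,226),30); f=F()-f0; print(x,f.round(1),incyc(bot.read_state()['tcp_pos']).round(1))
    if f[0]>8: break
bot.pause(.2); snap('side','side7'); s=bot.read_state(); print(s['t'],s['width'])
cv2.imwrite('pics/v5.png',cv2.resize(cv2.imread('pics/side7.png')[110:260,210:400],(760,600),interpolation=cv2.INTER_CUBIC))
E
```

```text
[-2.9  2.   4. ] 15.640676023115388
[-3.7  2.2  2.1] 15.775779361225789
-63 [-0.4  0.8  1.4] [-62.8   0.  226. ]
-66 [-0.3  1.   1.8] [-66.1   0.  226. ]
-68 [ 2.5 -0.5 -2.2] [-67.3   0.  226. ]
-69 [ 4.8  0.2 -3. ] [-6.80e+01  1.00e-01  2.26e+02]
-70 [ 5.3 -0.3 -3.7] [-6.89e+01  1.00e-01  2.26e+02]
-71 [ 5.4 -0.2 -4.1] [-6.99e+01  1.00e-01  2.26e+02]
-72 [ 5.  -0.7 -3. ] [-7.09e+01  1.00e-01  2.26e+02]
-73 [ 6.3 -0.3 -3.4] [-7.190e+01  1.000e-01  2.259e+02]
-75 [ 5.5 -0.2 -4.6] [-7.410e+01  1.000e-01  2.258e+02]
-77 [ 6.   0.3 -5.3] [-7.620e+01  1.000e-01  2.257e+02]
37.8167 15.76018223421801
```

View pics/v5.png

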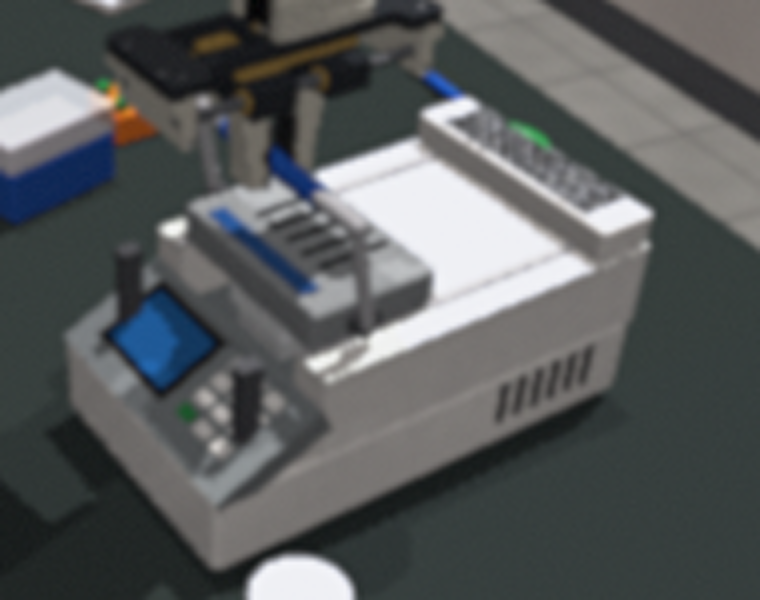

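The cover is forward: it hit its stop at bar x ≈ -67.5 as predicted, and the force then rose to the 6 N lever friction with the lever still up at about 1.36. Now swinging the lever down along its arc.

```bash
python3 - <<'E'
from h import *
bot.move_gripper(8,20); f0=F()*0
for a in (1.25,1.1,.95,.8,.65,.5,.35,.2,.1,.03,0,-.03):
    bot.line_to(cyc(-61-80*np.cos(a),0,160+80*np.sin(a)-12.6),70 if a>.15 else 40); f=F(); s=bot.read_state(); print(a,f.round(1),incyc(s['tcp_pos']).round(1),round(s['width'],1))
    if np.abs(f).max()>30: break
bot.pause(.3); print(bot.read_state()['t'])
E
```

```text
1.25 [ 7.3  0.1 -1.2] [-8.460e+01  1.000e-01  2.241e+02] 15.4
1.1 [5.5 1.5 3.5] [-9.510e+01  1.000e-01  2.205e+02] 15.2
0.95 [4.2 0.6 3.5] [-1.053e+02  2.000e-01  2.142e+02] 14.8
0.8 [4.7 1.3 3.1] [-1.147e+02  2.000e-01  2.063e+02] 15.2
0.65 [5.3 1.3 0.9] [-122.8    0.2  197. ] 15.3
0.5 [ 5.3  0.8 -0.7] [-129.4    0.3  186.7] 15.0
0.35 [ 6.   0.7 -0.8] [-134.6    0.3  175.5] 15.1
0.2 [ 6.7  1.7 -3.1] [-138.2    0.3  163.7] 15.5
0.1 [ 5.8  2.8 -0.5] [-139.6    0.2  155.8] 15.2
0.03 [5.  2.  0.8] [-140.2    0.2  150.1] 15.0
0 [4.  3.4 3.2] [-140.4    0.2  147.8] 15.3
-0.03 [3.  3.8 3.5] [-140.5    0.2  145.3] 15.2
42.0333
```

```bash
python3 - <<'E'
from h import *
for z in (143.5,142,140.5,139):
    bot.line_to(cyc(-141,0,z),20); f=F(); s=bot.read_state(); print(z,f.round(1),incyc(s['tcp_pos']).round(1),round(s['width'],1))
    if f[2]>12: break
bot.pause(.2)
bot.move_gripper(34); bot.pause(.1); print(F().round(1))
snap('side','side8'); print(bot.read_state()['t'])
p=incyc(bot.read_state()['tcp_pos']); q=np.load('q.npy')
bot.line_to(cyc(p[0],0,200),120); bot.line_to(cyc(p[0]-40,0,290),250)
snap('side','side9'); print(bot.read_state()['t'])
cv2.imwrite('pics/v6.png',cv2.resize(cv2.imread('pics/side9.png')[110:260,210:400],(760,600),interpolation=cv2.INTER_CUBIC))
E
```

```text
143.5 [3.  3.6 5.3] [-140.5    0.2  143.9] 15.4
142 [2.9 4.1 5.2] [-140.5    0.2  142.4] 15.2
140.5 [ 0.5  4.8 14.2] [-1.401e+02  1.000e-01  1.419e+02] 15.0
[-0.2  0.  -0.2]
43.7167
44.9583
```

View pics/v6.png

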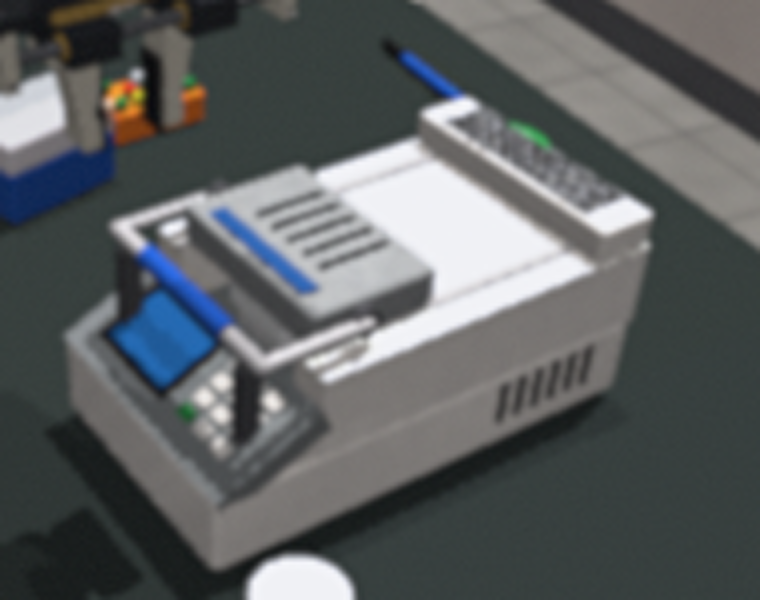

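```bash
python3 - <<'E'
from h import *
bot.move_gripper(0,10); bot.line_to(cyc(-140,0,185),250); bot.line_to(cyc(-140,0,172),60); f0=F()
for z in range(171,160,-1):
    bot.line_to(cyc(-140,0,z),25); f=F()-f0
    if f[2]>9: break
print(z,f.round(1),incyc(bot.read_state()['tcp_pos']).round(1))
bot.pause(.2); bot.line_to(cyc(-140,0,200),150); bot.line_to(cyc(-180,0,300),300)
snap('side','sideA'); S=cam('side'); nn=np.r_[RC[:,1],0]
for n in ('side7','sideA'):
    m=cv2.inRange(cv2.cvtColor(cv2.imread(f'pics/{n}.png'),cv2.COLOR_BGR2HSV),(103,120,60),(122,255,255))
    x0,y0,x1,y1=(240,155,295,200); k,l,s,c=cv2.connectedComponentsWithStats(m[y0:y1,x0:x1])
    for i in range(1,k):
        if s[i,4]>25:
            o,d=ray(S,c[i]+[x0,y0]); p=o+d*(((np.r_[ORG,0]-o)@nn)/(d@nn)); print(n,(c[i]+[x0,y0]).round(1),s[i,4],incyc(p).round(1))
S0=cv2.imread('pics/scene0.png'); im,_=snap('scene','sceneA'); d=cv2.absdiff(S0,im).max(2)
for nm,(x0,y0,x1,y1) in dict(bottle=(176,105,198,145),jar=(222,137,243,167),tip=(303,265,354,324),rack=(283,324,327,370)).items(): print(nm,(d[y0:y1,x0:x1]>40).mean().round(3))
print(bot.read_state()['t'])
E
```

```text
166 [-0.5  0.8 11.4] [-138.2   -0.   167.9]
side7 [275.6 172.6] 91 [-80.   -0.  169.4]
side7 [250.2 192.6] 281 [-158.5   -0.   135.1]
sideA [276.5 172.7] 90 [-76.9   0.  168. ]
sideA [252.7 188.4] 490 [-150.6    0.   145.4]
bottle 0.0
jar 0.081
tip 0.0
rack 0.0
49.3583
```

The bar top was touched at 167.9 (168 expected), so the lever is fully down. The cover's blue stripe, though, moved 0.9 px between pictures, which could mean 2–3 mm of slide. I'll push the cover's rear face forward to be sure it is at its stop.

```bash
python3 - <<'E'
from h import *
bot.line_to(cyc(-60,0,265),350); bot.line_to(cyc(50,0,230),350); bot.line_to(cyc(50,0,153),150); f0=F(); print(f0.round(1))
bot.line_to(cyc(34,0,153),100)
for x in np.arange(33,4,-1.5):
    bot.line_to(cyc(x,0,153),40); f=F()-f0; 
    if abs(f[0])>1.5: print(x,f.round(1),incyc(bot.read_state()['tcp_pos']).round(1))
    if f[0]>9: break
print(bot.read_state()['t'])
E
```

```text
[-0.3  0.3  0.6]
21.0 [ 1.6 -0.6 -1.2] [ 21.2   0.  153.1]
19.5 [ 5.4 -1.5 -2.7] [2.050e+01 1.000e-01 1.532e+02]
18.0 [ 9.8 -1.5 -5.4] [2.050e+01 1.000e-01 1.534e+02]
54.075
```

The cover was already at its stop: it was rigid at first contact. I'll back off, take one last lever check and hand in.

```bash
python3 - <<'E'
from h import *
bot.line_to(cyc(40,0,153),150); bot.line_to(cyc(40,0,290),250)
snap('side','sideB'); a=cv2.imread('pics/sideA.png')[150:235,225:330];b=cv2.imread('pics/sideB.png')[150:235,225:330]
print((cv2.absdiff(a,b).max(2)>40).mean(),bot.read_state()['contact_force'],bot.read_state()['t'])
bot.close_job()
E
```

```text
0.18386554621848739 [ 0.38316436 -1.10070132  0.1764131 ] 55.125
the job is handed in; nothing more can be done
```

```bash
python3 - <<'E'
import cv2,numpy as np
for n in ('side9','sideA','sideB'):
    m=cv2.inRange(cv2.cvtColor(cv2.imread(f'pics/{n}.png'),cv2.COLOR_BGR2HSV),(103,120,60),(122,255,255))[155:200,240:295]
    k,l,s,c=cv2.connectedComponentsWithStats(m); print(n,[(c[i].round(1).tolist(),int(s[i,4])) for i in range(1,k) if s[i,4]>25])
E
```

```text
side9 [([35.7, 17.6], 92), ([12.4, 33.6], 473)]
sideA [([36.5, 17.7], 90), ([12.7, 33.4], 490)]
sideB [([35.5, 17.6], 93), ([12.3, 33.9], 447)]
```

I handed the job in at 55.1 s of the 62 s limit, with every step done; `close_job` gave no verdict.

**What I did:** I pushed the cover back to its stop and lifted the 48-well plate off the tilted stand. I lowered it onto the block until it touched, then let it go. Next I pulled the cover forward by the bar with the lever still up at about 1.36 rad. I swung the lever down and pressed it home, then pushed the cover's rear face forward to check it was at its stop.

**Last checks:**
- **Plate:** it was about 0.1–0.3 mm off the block centre, with its underside at 114.7 (114.5 expected) and about 0.01 rad of tilt. The red A1 corner is beside the red dot. I measured this before the cover closed over it.
- **Lever:** I touched the bar top at 167.9 (168 expected), so it is fully down.
- **Cover:** it was rigid at first contact when pushed from behind, so it was already fully forward.
- **Bystanders:** the bottle, tip box and tube rack showed no change in the picture. In the jar's region 8% of pixels changed. I put that down to the empty stand or a shadow, because the robot never pushed on the jar and it looked in place in the pictures.

**Checks that disagreed:**
- The cover's stripe appeared to shift about 0.9 px between two side pictures. It read within 0.2 px of the earlier lever-down picture in the final one, so I take it as lighting.
- An 18% picture difference around the lever and console just before hand-in looks like the arm's shadow. I only checked it afterwards, when the bar and stripe positions agreed to within 1 px.

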